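Hold a moulded light guide in the test beam

ROBOT

A 6-joint arm with a two-finger parallel gripper is mounted at the origin on the work surface. World frame = base frame: x ahead of the robot, y to its left, z up, the work surface at z = 0. Lengths are in m, angles in rad, forces in N, time in s.
With the tool pointing down it reaches from about 0.225 to 0.875 m from the base axis. Payload 3.4 kg.
Tool frame: the origin (TCP) lies at the very end of the fingers, on their centre line; the grasp point (between the pads) lies 19 mm behind it; z points along the fingers, y is the line along which they close (so a half turn about z gives the same grasp; the last joint's range is limited). The gripper opens to 85 mm and grips with 20 to 120 N. Pads are 22 mm wide; open, the fingers measure 114 mm over their backs; the gripper's body (76 mm by 85 mm) begins 54 mm behind the grasp point. The pads swing forward as they close: fully open they stand 13 mm farther back than shut.
Start: joints at [-1.332, 0.276, 1.505, -0, 1.361, -0.121], TCP at [0.202, -0.538, 0.231] pointing down, gripper open.
Joint ranges: [-2.89, 2.89], [-0.75, 2.08], [0.22, 2.7], [-1.18, 4.32], [0.11, 2.71], [-2.7, 2.7]. Speed limits (rad/s): [2.57, 2.57, 3.14, 3.14, 3.14, 3.14].

INTERFACE

Orientations are given as a unit quaternion [w, x, y, z].
In Python, from rig import get_state, optics, sign_off gives the robot as it stands.
- The arm moves only by the tool send_rows, never from a script. Its argument "increments" is a list of rows, each an object with "gripper": the gripper's target within -1 to 1 (shut at 1, half-way at 0, fully open at -1); "linear": the shift along the world's x, y, z in m, a list of three; "delta_rot": the turn, a rotation vector about the world's x, y, z in rad, a list of three. In form: [{"gripper": gripper, "linear": [dx, dy, dz], "delta_rot": [rx, ry, rz]}, ...]. A call has 1 to 8 rows; each row is the pose to reach, as a shift and turn from the pose commanded when the call began; what a row does not reach only later rows make up. A row lasts 1/10 s, in which the tool goes at most 50 mm and 8.59 degrees, less where a joint would pass 70% of its speed; a pose out of reach is approached as far as the arm can. A call with a gripper value outside its range is refused whole. The fingers move at their own pace and stop on an object; "newtons" is the grip in N (left out, the last holds). Time passes only in rows, so rows that repeat a pose let the fingers close. It gives the time, the measured TCP pose, the force, the opening and the grip force at its end, in the units of the state.
- get_state(): the state, without advancing time (a new reading comes with each control period).
- optics.get_image(name): name is "side" or "top" or "wrist"; returns a dict with "pixels" (480x640x3 uint8, blue, green, red), "K" (3x3 intrinsics, pixels), "rvec" (rotation vector, rad) and "tvec" (3), from world to camera coordinates, as OpenCV has them; the wrist camera has in their place "T_tool_cam" (4x4, takes a point from camera to tool coordinates, whose origin is the TCP and whose axes are the flange's). Camera axes: x right, y down, z forward; pixel columns grow to the right and rows downward; lengths in m; the calibration is good to about 2 mm. The wrist camera is an equidistant fisheye: a pixel r from the principal point sees the ray r / f radians off the axis. A picture is of the moment at which its call begins: read the wrist's pose just before it. There is no depth.
- sign_off(): hands the job in; it is judged then, once.
The state is a dict: "clock": time; "qpos": joint angles; "qd": joint speeds; "effort": joint torques, N m; "position": TCP position; "ee_rot": TCP orientation; "contact_force": force on the tool from outside, world axes, zero at the start; "moment": the same for the moment, N m; "width": finger opening in m; "gripper_force": force on a finger pad.
Only numpy, scipy, OpenCV 4.12 (cv2) and the standard library are available. Lean on these libraries where they do the work, as an engineer would, in place of code of your own. Each camera call takes 0.05 s, during which the arm holds its last target. There are 200 camera calls.

TASK

Lift the full-height clear light guide out of its cavity in the open mould (not the short, half-filled one beside it), gripping it only by its two frosted side faces so that nothing of the gripper touches the polished clear ends. Carry it to the optical test bench and hold it upright in the air midway between the lamp and the sensor, without touching either, with the beam passing squarely through the middle of its polished ends; finish while still holding it there. Leave the short moulding and the tools on the table where they are.

Things in the scene. Friction and masses are not known exactly. Their poses are not given: they have to be found in the camera images.
- guide_mid (a point): Centre of the full-height guide, half-way up: loose clear block 40 (x) by 30 (y) by 60 mm tall (z up), 60-120 g. Polished clear ends at +-x, 25 mm wide (guide_c0): do not touch. Frosted whitish plates at +-y, 34 mm long, full height, 30 mm over their outer faces, 2.5 mm proud: grip these (guide_c1, guide_c2). Starts upright in either mould cavity, x along the mould's x, 24 mm sunk in, 36 mm standing out.
- short_mid (a point): Centre of the short, half-filled moulding in the other cavity, half-way up: same 40 by 30 mm outline and faces, but only 40 mm tall, so that it stands 16 mm out of the mould; loose; leave it there.
- mould: Open dark steel mould half, fixed: 180 (x) by 100 (y) by 30 mm tall; origin at the centre of its underside, z up. Two open cavities at x = +-42 mm, 43 by 33 mm, 24 mm deep, straight walls, 1.5 mm clearance round the part. Corner pins (x +-80, y +-40 mm) stand 8 mm above its top; two short brass pipes on its +x end. Lies on the robot's left or right, the test bench on the other side.
- beam (a point): Middle of the 6 mm wide light beam of the test bench, 90 mm above the table, half-way between lamp and sensor. x runs along the beam from lamp to sensor, z up. The 28 mm round snouts end at x = -55 and +55 mm (gap 110 mm); the heads behind them reach 25 mm above the beam. The gap is open above and at both sides (y); below it is the base plate, its top 80 mm under the beam.
- bench: The optical test bench, fixed to the table: aluminium base plate 270 mm (own x, along the beam) by 70 mm by 10 mm thick, a round finned dark lamp head on a post at its -x end and a square black sensor head on a post at its +x end. Origin at the centre of its underside on the table.
- driver: Bystander: screwdriver 150 mm long with black handle, lying on the table. Leave alone.
- meter: Bystander: grey hand multimeter 150 by 75 by 34 mm lying on the table. Leave alone.
- spool: Bystander: white plastic spool, 56 mm diameter, 38 mm tall, standing on the table. Leave alone.

How it is judged:
By the outcome, as a careful person would: the job done as asked, in the order asked, and still so for the second after the job is handed in, while the arm keeps its last pose, push and grip.
It also fails if it takes over 43 s, if anything falls off the work surface, if the arm or the gripper's body presses on something with over 40 N, if the wrist force passes 120 N, or if a joint passes its speed limit or range.

## Working session

There is one attempt and no reset: what is moved stays moved. The work goes in short steps, Python scripts to look and compute and a tool call to move; the robot and the scene stay as the last step left them, time stands still between calls to the robot, and variables do not carry over. Pictures are saved under pics/ and viewed, at most 10 in all, crops included, and the job is handed in when it is done.

Besides the shell and the picture viewer there is one more tool, called after "Request:" in YAML: its name, and indented under it one key for each argument. send_rows: Moves the arm, as the interface text tells. Its arguments: {"type":"object","properties":{"increments":{"type":"array"},"newtons":{"type":"number"}},"required":["increments"]}

```bash
mkdir -p pics; ls; python3 - <<'E'
from rig import get_state, optics
import cv2,pickle
s=get_state();print(s)
for n in("side","top"):
    d=optics.get_image(n);cv2.imwrite(f"pics/{n}0.png",d["pixels"]);pickle.dump(d,open(f"{n}.pkl","wb"));print(n,d["K"],d["rvec"],d["tvec"])
E
```

```text
pics
{'clock': 0.0, 'qpos': array([-1.33199040e+00,  2.76616650e-01,  1.50615797e+00,  2.57942692e-05,
        1.36072219e+00, -1.21004363e-01]), 'qd': array([-1.16742595e-03, -4.33194671e-04, -4.55847992e-05, -3.20364975e-04,
        1.88814404e-04,  1.18435960e-03]), 'effort': array([ 4.67852624e-04, -4.16770756e+01, -2.45806789e+01,  4.22354606e-05,
        1.09406852e-02,  7.33220418e-08]), 'position': array([ 0.2023267 , -0.53764396,  0.23041749]), 'ee_rot': array([-9.51167617e-04,  9.83860708e-01,  1.78933509e-01, -4.34564548e-05]), 'contact_force': array([-0.58033687,  0.56943708,  0.23854791]), 'moment': array([ 0.02921962,  0.02752529, -0.04347149]), 'gripper_force': 0.0, 'width': 0.0857680531644314}
side [[471.84302233   0.         325.56589467]
 [  0.         471.84302233 237.16053592]
 [  0.           0.           1.        ]] [ 2.22191179 -0.30582331  0.17874867] [-0.54795375  0.12973581  0.59003512]
top [[540.35182116   0.         317.99743975]
 [  0.         540.35182116 244.56027797]
 [  0.           0.           1.        ]] [ 2.12482862 -2.16788771  0.1733832 ] [-0.01686723  0.56189079  0.76838835]
```

View pics/side0.png

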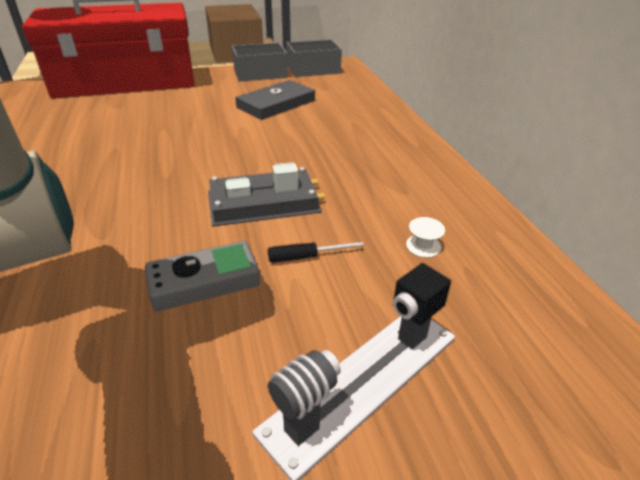

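View pics/top0.png

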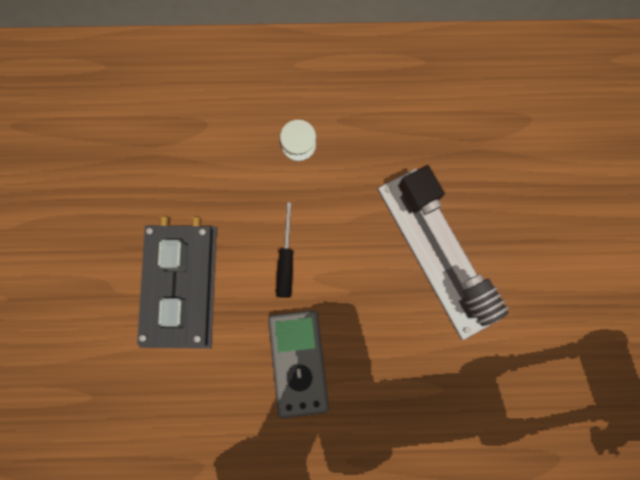

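Side view: the tall guide is at (286,177), on the pipe side of the mould, and the short one is at (238,187). The lamp is at (303,382) and the sensor at (422,293). In the top view the tall guide is at (170,254), the mould pins are near (149,231), (202,232), (142,338) and (198,338), the lamp is at (485,300) and the sensor at (423,187).

```bash
cat > h.py <<'E'
import cv2,numpy as np,pickle
def load(n): return pickle.load(open(n+".pkl","rb"))
def rays(d,uv):
    R=cv2.Rodrigues(np.array(d["rvec"],float))[0];t=np.array(d["tvec"],float).ravel()
    uv=np.atleast_2d(np.array(uv,float));p=np.c_[uv,np.ones(len(uv))]@np.linalg.inv(d["K"]).T
    return -R.T@t,p@R
def plane(d,uv,z):
    c,r=rays(d,uv);return c+r*((z-c[2])/r[:,2])[:,None]
def tri(d1,a,d2,b):
    P=[d["K"]@np.c_[cv2.Rodrigues(np.array(d["rvec"],float))[0],np.array(d["tvec"],float).ravel()] for d in(d1,d2)]
    X=cv2.triangulatePoints(P[0],P[1],np.array(a,float).reshape(2,1),np.array(b,float).reshape(2,1));return (X[:3]/X[3]).ravel()
E
python3 - <<'E'
from h import *
T,S=load("top"),load("side")
def comps(d,box,lo=110,sat=60,amin=6):
    x0,y0,x1,y1=box;im=d["pixels"][y0:y1,x0:x1];h=cv2.cvtColor(im,cv2.COLOR_BGR2HSV)
    m=((h[...,1]<sat)&(h[...,2]>lo)).astype(np.uint8)
    n,l,st,c=cv2.connectedComponentsWithStats(m)
    return [(c[i]+[x0,y0],st[i,4],l==i) for i in range(1,n) if st[i,4]>=amin]
print("mould top comps")
for c,a,m in comps(T,(130,220,218,352)):
    z=.066 if a>200 else .038
    print(c.round(1),a,plane(T,[c],z).round(4))
    if a>200:
        ys,xs=np.nonzero(m);w=plane(T,np.c_[xs+130,ys+220],.066)[:,:2];print("  rect",cv2.minAreaRect((w*1000).astype(np.float32)))
print("side");
for c,a,m in comps(S,(200,155,330,230)): print(c.round(1),a)
for n,d,b in(("T",T,(370,155,515,345)),("S",S,(245,260,465,479))):
    x0,y0=b[:2]
    for c,a,m in comps(d,b,130,50,30):
        ys,xs=np.nonzero(m);w=plane(d,np.c_[xs+x0,ys+y0],.01)[:,:2]
        r=cv2.minAreaRect((w*1000).astype(np.float32));print(n,c.round(1),a,r,cv2.boxPoints(r).round(0).tolist())
a=np.hstack([cv2.resize(T["pixels"][160:340,370:520],None,fx=3,fy=3,interpolation=cv2.INTER_CUBIC),cv2.resize(S["pixels"][280:460,255:365],None,fx=3,fy=3,interpolation=cv2.INTER_CUBIC)])
cv2.imwrite("pics/c1.png",a);print(a.shape)
E
```

```text
mould top comps
[149.  230.6] 39 [[0.5886 0.227  0.038 ]]
[202.  231.5] 38 [[0.5856 0.147  0.038 ]]
[169.  253.4] 610 [[0.5491 0.1887 0.066 ]]
  rect ((549.0643920898438, 188.6884765625), (32.40937042236328, 39.5523567199707), 88.88783264160156)
[169.3 312. ] 590 [[0.4646 0.1864 0.066 ]]
  rect ((464.7040100097656, 186.32809448242188), (32.102508544921875, 36.85780715942383), 88.81951904296875)
[142.  337.8] 40 [[0.4287 0.2329 0.038 ]]
[196.9 338.9] 41 [[0.4256 0.1526 0.038 ]]
side
[285.6 177.2] 731
[236.2 185.9] 544
[256.5 175. ] 6
[310.9 190.7] 58
[209.3 192.3] 7
[210.2 202.5] 8
[216.9 202.2] 49
[211. 211.] 7
T [428.9 263. ] 2722 ((540.7486572265625, -196.47720336914062), (270.770263671875, 44.48771667480469), 30.94965934753418) [[413.0, -247.0], [436.0, -285.0], [668.0, -146.0], [645.0, -108.0]]
T [448.6 242. ] 1458 ((563.4320678710938, -235.67410278320312), (145.27639770507812, 33.85021209716797), 26.628236770629883) [[491.0, -253.0], [506.0, -283.0], [636.0, -218.0], [621.0, -188.0]]
T [485.4 294.2] 58 ((483.74774169921875, -285.5199890136719), (4.062795639038086, 35.99940109252
[... 555 characters left out ...]
, 35.801795959472656), 24.607271194458008) [[444.0, -285.0], [458.0, -317.0], [462.0, -316.0], [447.0, -283.0]]
S [407.2 302. ] 249 ((650.293701171875, -119.59419250488281), (32.587039947509766, 39.863548278808594), 15.913777351379395) [[629.0, -105.0], [640.0, -143.0], [671.0, -134.0], [660.0, -96.0]]
S [343.  364.6] 3069 ((548.8349609375, -177.4249267578125), (192.02015686035156, 68.21390533447266), 22.881927490234375) [[447.0, -183.0], [474.0, -246.0], [651.0, -172.0], [624.0, -109.0]]
S [347.9 408.5] 6644 ((552.9173583984375, -218.49554443359375), (269.9703369140625, 70.86038970947266), 26.456859588623047) [[416.0, -247.0], [448.0, -310.0], [690.0, -190.0], [658.0, -127.0]]
(540, 780, 3)
```

View pics/c1.png

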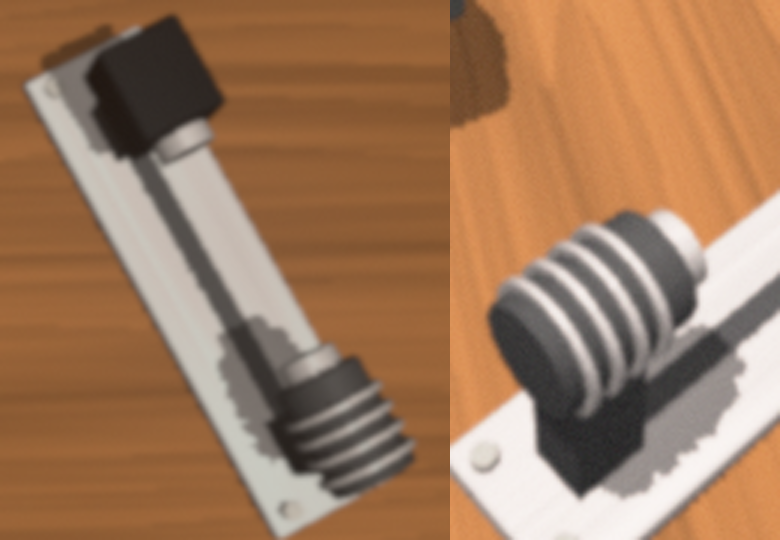

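The crop shows the sensor snout rim centred near (433,209) and the lamp snout rim near (472,279) in top-view pixels. The mould pins and guide top agree: guide at (0.549, 0.188), yaw about -2°. The bench plate is centred at (0.553, -0.2185), at 26.5°. I'll move above the guide now.

Request:
send_rows:
  increments:
    - {"gripper": -1,"linear": [0.02,0.045,0],"delta_rot": [0,0,-0.05]}
    - {"gripper": -1,"linear": [0.04,0.09,0],"delta_rot": [0,0,-0.1]}
    - {"gripper": -1,"linear": [0.06,0.135,0],"delta_rot": [0,0,-0.15]}
    - {"gripper": -1,"linear": [0.08,0.18,0],"delta_rot": [0,0,-0.2]}
    - {"gripper": -1,"linear": [0.1,0.225,0],"delta_rot": [0,0,-0.25]}
    - {"gripper": -1,"linear": [0.12,0.27,0],"delta_rot": [0,0,-0.3]}
    - {"gripper": -1,"linear": [0.14,0.315,0],"delta_rot": [0,0,-0.35]}
    - {"gripper": -1,"linear": [0.16,0.36,0],"delta_rot": [0,0,-0.395]}

```text
clock: 0.9
position: [0.3626, -0.1762, 0.2312]
ee_rot: [0.0, 1.0, -0.019, 0.0]
contact_force: [0.6, -0.3, 0.2]
width: 0.0855
gripper_force: 0.0
```

Request:
send_rows:
  increments:
    - {"gripper": -1,"linear": [0.02,0.045,0],"delta_rot": [0,0,0]}
    - {"gripper": -1,"linear": [0.045,0.09,0],"delta_rot": [0,0,0]}
    - {"gripper": -1,"linear": [0.07,0.135,0],"delta_rot": [0,0,0]}
    - {"gripper": -1,"linear": [0.095,0.18,0],"delta_rot": [0,0,0]}
    - {"gripper": -1,"linear": [0.12,0.225,-0.01]}
    - {"gripper": -1,"linear": [0.145,0.27,-0.02],"delta_rot": [0,0,0]}
    - {"gripper": -1,"linear": [0.165,0.315,-0.03],"delta_rot": [0,0,0]}
    - {"gripper": -1,"linear": [0.187,0.355,-0.04],"delta_rot": [0,0,0]}

```text
invalid input
```

Request:
send_rows:
  increments:
    - {"gripper": -1,"linear": [0.02,0.045,0],"delta_rot": [0,0,0]}
    - {"gripper": -1,"linear": [0.045,0.09,0],"delta_rot": [0,0,0]}
    - {"gripper": -1,"linear": [0.07,0.135,0],"delta_rot": [0,0,0]}
    - {"gripper": -1,"linear": [0.095,0.18,0],"delta_rot": [0,0,0]}
    - {"gripper": -1,"linear": [0.12,0.225,-0.01],"delta_rot": [0,0,0]}
    - {"gripper": -1,"linear": [0.145,0.27,-0.02],"delta_rot": [0,0,0]}
    - {"gripper": -1,"linear": [0.165,0.315,-0.03],"delta_rot": [0,0,0]}
    - {"gripper": -1,"linear": [0.1865,0.3645,-0.06],"delta_rot": [0,0,0]}

```text
clock: 1.7
position: [0.5434, 0.1718, 0.1813]
ee_rot: [-0.0, 1.0, -0.017, 0.002]
contact_force: [1.6, -1.1, 0.2]
width: 0.085
gripper_force: 0.0
```

Request:
send_rows:
  increments:
    - {"gripper": -1,"linear": [0,0,0],"delta_rot": [0,0,0]}
    - {"gripper": -1,"linear": [0,0,0],"delta_rot": [0,0,0]}

```text
clock: 1.9
position: [0.5407, 0.1698, 0.1792]
ee_rot: [0.001, 1.0, -0.016, -0.002]
contact_force: [0.8, -0.9, 1.1]
width: 0.0855
gripper_force: 0.0
```

```bash
python3 - <<'E'
from h import *
from rig import get_state,optics
s=get_state();d=optics.get_image("wrist");print(s["position"],s["ee_rot"]);d["s"]=s
cv2.imwrite("pics/w1.png",d["pixels"]);pickle.dump(d,open("wrist.pkl","wb"));print(d["K"],d["T_tool_cam"])
T,S=load("top"),load("side")
a=plane(T,[[433.3,209]],.1)[0];b=plane(T,[[472.3,279.3]],.1)[0]
v=(a-b)[:2];print(a,b,np.linalg.norm(v),np.degrees(np.arctan2(v[1],v[0])),(a+b)/2)
E
```

```text
[0.54068238 0.16983695 0.17923518] [ 6.69878028e-04  9.99863256e-01 -1.64386711e-02 -1.67024866e-03]
[[371.64829954   0.         320.04386435]
 [  0.         371.64829954 238.16794701]
 [  0.           0.           1.        ]] [[ 7.73307391e-04 -9.44862215e-01 -3.27467245e-01  8.53673176e-02]
 [ 9.99999680e-01  6.64068607e-04  4.45399687e-04 -2.14208149e-04]
 [-2.03380618e-04 -3.27467485e-01  9.44862427e-01 -1.41770014e-01]
 [ 0.00000000e+00  0.00000000e+00  0.00000000e+00  1.00000000e+00]]
[ 0.60027794 -0.19124693  0.1       ] [ 0.49990407 -0.24002653  0.1       ] 0.11159911258209931 25.918785785641347 [ 0.550091   -0.21563673  0.1       ]
```

View pics/w1.png

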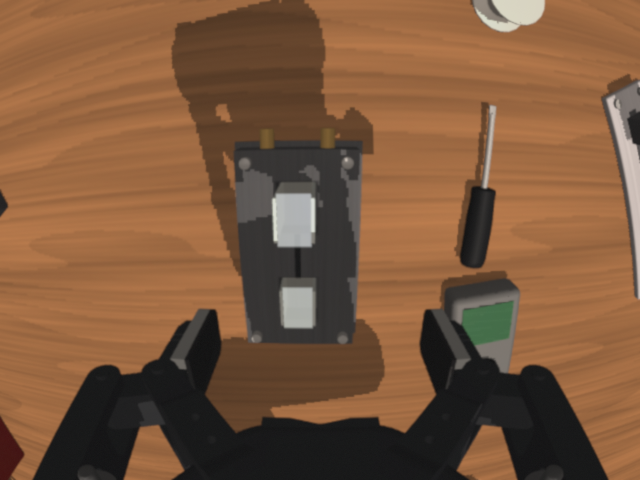

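The wrist view shows the tall guide's top at (294,219), the short one at (298,307), pins near (245,163), (348,162), (256,337) and (343,338), and the path down clear.

```bash
cat >> h.py <<'E'
from scipy.spatial.transform import Rotation as Ro
def wplane(d,uv,z):
    K=d["K"];s=d["s"];q=s["ee_rot"];T=np.array(d["T_tool_cam"])
    x=(np.atleast_2d(np.array(uv,float))-K[:2,2])/K[0,0];r=np.linalg.norm(x,axis=1,keepdims=True)+1e-12
    v=np.c_[x/r*np.sin(r),np.cos(r)];R=Ro.from_quat([q[1],q[2],q[3],q[0]]).as_matrix()
    c=R@T[:3,3]+s["position"];v=v@(R@T[:3,:3]).T
    return c+v*((z-c[2])/v[:,2])[:,None]
E
python3 - <<'E'
from h import *
d=load("wrist");im=d["pixels"];h=cv2.cvtColor(im,cv2.COLOR_BGR2HSV)
q=d["s"]["ee_rot"];print("xang",Ro.from_quat([q[1],q[2],q[3],q[0]]).as_matrix()[:,0])
p=wplane(d,[[245,163],[348,162],[256,337],[343,338]],.038);print(p.round(4),p.mean(0))
for lo in(150,185):
    m=((h[...,1]<60)&(h[...,2]>lo)).astype(np.uint8);m[:170]=0;m[260:]=0;m[:,:262]=0;m[:,325:]=0
    ys,xs=np.nonzero(m);w=wplane(d,np.c_[xs,ys],.066)[:,:2]
    r=cv2.minAreaRect((w*1000).astype(np.float32));print(xs.min(),xs.max(),ys.min(),ys.max(),r)
E
```

```text
xang [ 0.99945396 -0.03287508 -0.00331802]
[[0.5909 0.2261 0.038 ]
 [0.5884 0.1468 0.038 ]
 [0.4328 0.2323 0.038 ]
 [0.43   0.1523 0.038 ]] [0.51051273 0.18938167 0.038     ]
272 314 194 245 ((551.6699829101562, 188.76083374023438), (30.01886558532715, 38.23190689086914), 87.891357421875)
273 314 196 240 ((552.870361328125, 188.440673828125), (29.467775344848633, 32.887367248535156), 87.8945541381836)
```

Request:
send_rows:
  increments:
    - {"gripper": -1,"linear": [0.0095,0.0185,0],"delta_rot": [0,0,-0.004]}
    - {"gripper": -1,"linear": [0.0095,0.0185,-0.03],"delta_rot": [0,0,-0.004]}
    - {"gripper": -1,"linear": [0.0095,0.0185,-0.06],"delta_rot": [0,0,-0.004]}
    - {"gripper": -1,"linear": [0.0095,0.0185,-0.09],"delta_rot": [0,0,-0.004]}
    - {"gripper": -1,"linear": [0.0095,0.0185,-0.09],"delta_rot": [0,0,-0.004]}
    - {"gripper": -1,"linear": [0.0095,0.0185,-0.09],"delta_rot": [0,0,-0.004]}
    - {"gripper": -1,"linear": [0.0095,0.0185,-0.09],"delta_rot": [0,0,-0.004]}

```text
clock: 2.65
position: [0.5525, 0.1873, 0.0929]
ee_rot: [-0.0, 1.0, -0.02, 0.002]
contact_force: [0.2, 0.4, 0.5]
width: 0.0853
gripper_force: 0.0
```

Request:
send_rows:
  increments:
    - {"gripper": -1,"linear": [-0.0015,0.001,-0.02],"delta_rot": [0,0,0]}
    - {"gripper": -1,"linear": [-0.0015,0.001,-0.04],"delta_rot": [0,0,0]}
    - {"gripper": -1,"linear": [-0.0015,0.001,-0.05],"delta_rot": [0,0,0]}
    - {"gripper": -1,"linear": [-0.0015,0.001,-0.056],"delta_rot": [0,0,0]}
    - {"gripper": -1,"linear": [-0.0015,0.001,-0.056],"delta_rot": [0,0,0]}
    - {"gripper": -1,"linear": [-0.0015,0.001,-0.056],"delta_rot": [0,0,0]}

```text
clock: 3.25
position: [0.5503, 0.1889, 0.0356]
ee_rot: [-0.0, 1.0, -0.02, 0.001]
contact_force: [0.7, -0.1, -0.0]
width: 0.0853
gripper_force: 0.0
```

```bash
python3 - <<'E'
from h import *
from rig import get_state,optics
for i in range(3): s=get_state();d=optics.get_image("wrist");print(s["position"].round(4),s["contact_force"].round(1))
cv2.imwrite("pics/w2.png",d["pixels"])
E
```

```text
[0.5503 0.1889 0.0356] [ 0.7 -0.1 -0. ]
[0.5503 0.1889 0.0356] [0.7 0.1 0.3]
[0.5503 0.1889 0.0356] [ 0.4 -0.4  0.2]
```

View pics/w2.png

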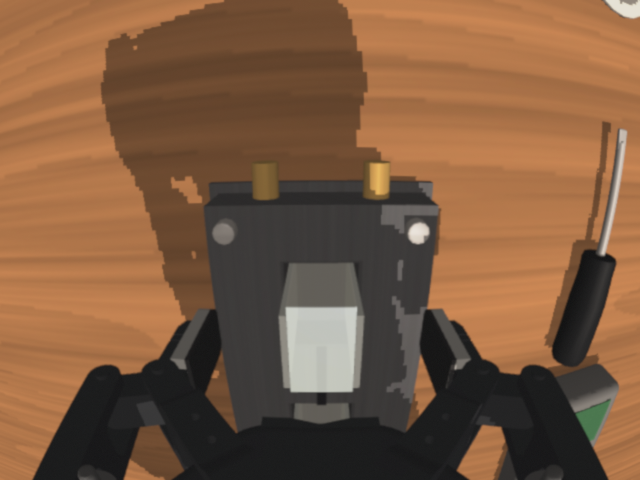

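The guide sits midway between the pads (column 321), with its top face spanning rows 307–390. By the wrist camera it is about 2 mm ahead in x, so I'll shift by 1.5 mm and close.

Request:
send_rows:
  increments:
    - {"gripper": -1,"linear": [0.0015,0,0],"delta_rot": [0,0,0]}
    - {"gripper": 0,"linear": [0.0015,0,0],"delta_rot": [0,0,0]}
    - {"gripper": 0.2,"linear": [0.0015,0,0],"delta_rot": [0,0,0]}
    - {"gripper": 1,"linear": [0.0015,0,0],"delta_rot": [0,0,0]}
    - {"gripper": 1,"linear": [0.0015,0,0],"delta_rot": [0,0,0]}
    - {"gripper": 1,"linear": [0.0015,0,0],"delta_rot": [0,0,0]}
    - {"gripper": 1,"linear": [0.0015,0,0],"delta_rot": [0,0,0]}
    - {"gripper": 1,"linear": [0.0015,0,0],"delta_rot": [0,0,0]}
  newtons: 40

```text
clock: 4.2
position: [0.5511, 0.1888, 0.0348]
ee_rot: [-0.0, 1.0, -0.02, 0.0]
contact_force: [-0.3, 1.4, 1.0]
width: 0.0299
gripper_force: 40.4
```

Request:
send_rows:
  increments:
    - {"gripper": 1,"linear": [0,0,0],"delta_rot": [0,0,0]}
    - {"gripper": 1,"linear": [0,0,0],"delta_rot": [0,0,0]}
    - {"gripper": 1,"linear": [0,0,0],"delta_rot": [0,0,0]}
    - {"gripper": 1,"linear": [0,0,0],"delta_rot": [0,0,0]}

```text
clock: 4.6
position: [0.5511, 0.1888, 0.0348]
ee_rot: [-0.0, 1.0, -0.02, 0.0]
contact_force: [0.1, -0.1, 1.7]
width: 0.0295
gripper_force: 40.5
```

Request:
send_rows:
  increments:
    - {"gripper": 1,"linear": [0,0,0.005],"delta_rot": [0,0,0]}
    - {"gripper": 1,"linear": [0,0,0.012],"delta_rot": [0,0,0]}
    - {"gripper": 1,"linear": [0,0,0.024],"delta_rot": [0,0,0]}
    - {"gripper": 1,"linear": [0,0,0.04],"delta_rot": [0,0,0]}
    - {"gripper": 1,"linear": [0,0,0.06],"delta_rot": [0,0,0]}
    - {"gripper": 1,"linear": [0,0,0.085],"delta_rot": [0,0,0]}
    - {"gripper": 1,"linear": [0,0,0.115],"delta_rot": [0,0,0]}
    - {"gripper": 1,"linear": [0,0,0.14],"delta_rot": [0,0,0]}

```text
clock: 5.4
position: [0.5512, 0.1887, 0.1773]
ee_rot: [-0.0, 1.0, -0.02, 0.001]
contact_force: [-0.5, -0.5, -0.7]
width: 0.0294
gripper_force: 40.2
```

```bash
python3 - <<'E'
from h import *
from rig import get_state,optics
for i in range(3):s=get_state();d=optics.get_image("wrist")
print(s["position"].round(4),s["contact_force"].round(1),s["width"],s["clock"])
e=optics.get_image("side")
cv2.imwrite("pics/w3.png",np.hstack([cv2.resize(d["pixels"],(400,300)),cv2.resize(e["pixels"][40:280,180:500],(400,300))]))
E
```

```text
[0.5536 0.1893 0.1796] [ 1.1  0.6 -1.4] 0.029595143852034624 5.5
```

View pics/w3.png

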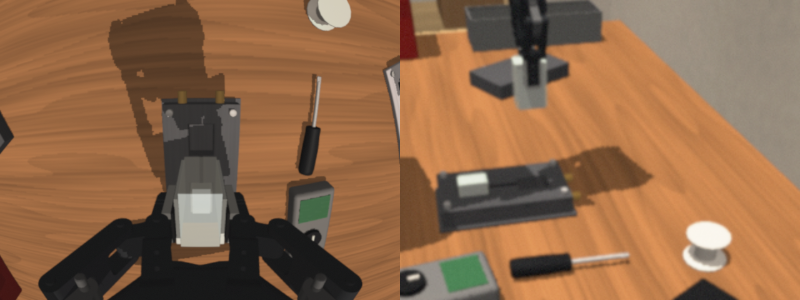

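The guide is out and upright in the grip, the mould cavity is empty and the short moulding is still in place. Next I'll carry it above the bench gap.

Request:
send_rows:
  increments:
    - {"gripper": 1,"linear": [0,-0.015,0],"delta_rot": [0,0,0.02]}
    - {"gripper": 1,"linear": [0,-0.04,0],"delta_rot": [0,0,0.05]}
    - {"gripper": 1,"linear": [0,-0.07,0.005],"delta_rot": [0,0,0.1]}
    - {"gripper": 1,"linear": [0,-0.1,0.01],"delta_rot": [0,0,0.15]}
    - {"gripper": 1,"linear": [0,-0.13,0.01],"delta_rot": [0,0,0.2]}
    - {"gripper": 1,"linear": [0,-0.16,0.01],"delta_rot": [0,0,0.25]}
    - {"gripper": 1,"linear": [0,-0.19,0.01],"delta_rot": [0,0,0.3]}
    - {"gripper": 1,"linear": [0,-0.22,0.01],"delta_rot": [0,0,0.35]}

```text
clock: 6.4
position: [0.5496, -0.0322, 0.1829]
ee_rot: [-0.001, 0.988, 0.156, -0.002]
contact_force: [0.3, 1.0, -1.2]
width: 0.0296
gripper_force: 40.2
```

Request:
send_rows:
  increments:
    - {"gripper": 1,"linear": [0,-0.03,0],"delta_rot": [0,0,0.04]}
    - {"gripper": 1,"linear": [0,-0.06,0],"delta_rot": [0,0,0.08]}
    - {"gripper": 1,"linear": [0,-0.09,0],"delta_rot": [0,0,0.12]}
    - {"gripper": 1,"linear": [0,-0.12,0],"delta_rot": [0,0,0.145]}
    - {"gripper": 1,"linear": [0,-0.15,0],"delta_rot": [0,0,0.145]}
    - {"gripper": 1,"linear": [0,-0.175,0],"delta_rot": [0,0,0.145]}
    - {"gripper": 1,"linear": [0,-0.186,0],"delta_rot": [0,0,0.145]}
    - {"gripper": 1,"linear": [0,-0.186,0],"delta_rot": [0,0,0.145]}

```text
clock: 7.2
position: [0.5503, -0.218, 0.1832]
ee_rot: [-0.001, 0.974, 0.225, -0.001]
contact_force: [0.3, 0.6, -1.3]
width: 0.0296
gripper_force: 40.2
```

Request:
send_rows:
  increments:
    - {"gripper": 1,"linear": [0,0,0],"delta_rot": [0,0,0]}
    - {"gripper": 1,"linear": [0,0,0],"delta_rot": [0,0,0]}
    - {"gripper": 1,"linear": [0,0,0],"delta_rot": [0,0,0]}

```text
clock: 7.5
position: [0.551, -0.2159, 0.1847]
ee_rot: [-0.0, 0.974, 0.227, -0.0]
contact_force: [-0.9, -1.0, -1.5]
width: 0.0295
gripper_force: 40.2
```

```bash
python3 - <<'E'
from h import *
from rig import get_state,optics
s=get_state();d=optics.get_image("wrist");d["s"]=s
q=s["ee_rot"];R=Ro.from_quat([q[1],q[2],q[3],q[0]]).as_matrix();print(s["position"].round(4),R.round(4).tolist(),s["contact_force"].round(1),s["width"],s["clock"])
pickle.dump(d,open("wrist2.pkl","wb"));cv2.imwrite("pics/w4.png",d["pixels"])
E
```

```text
[ 0.551  -0.2159  0.1847] [[0.8973, 0.4414, -0.0001], [0.4414, -0.8973, 0.0004], [0.0001, -0.0004, -1.0]] [-0.9 -1.  -1.5] 0.02949966802585814 7.5
```

View pics/w4.png

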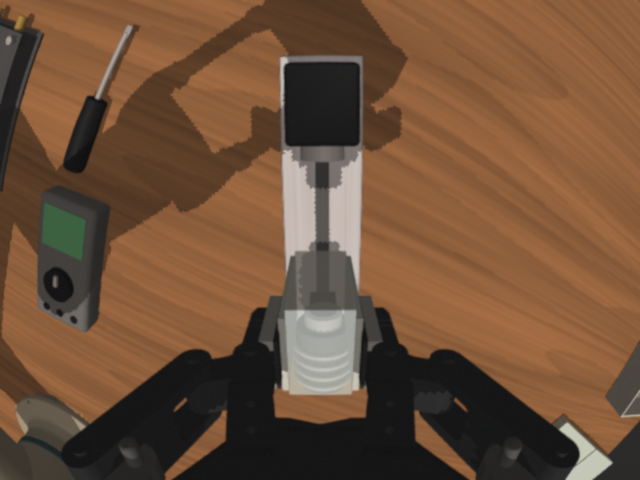

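The wrist view shows the sensor head top at corners (285,63) to (359,146), its snout rim near (322,159), and the plate edges at columns 282 and 361. The guide hangs above the gap, in line with the bench (columns 283–360).

```bash
python3 - <<'E'
from h import *
d=load("wrist2");im=d["pixels"].astype(int);s=d["s"]
# bench-frame estimate from plate edges (z=.01): wood is saturated, plate is not
h=cv2.cvtColor(d["pixels"],cv2.COLOR_BGR2HSV);L=[];Rr=[]
for y in range(175,240,3):
    xs=np.nonzero(h[y,260:385,1]<75)[0]+260;L.append((xs.min()-.5,y));Rr.append((xs.max()+.5,y))
print(L[::7],Rr[::7])
l=wplane(d,L,.01)[:,:2];r=wplane(d,Rr,.01)[:,:2]
for e in(l,r):
    v=cv2.fitLine((e*1000).astype(np.float32),cv2.DIST_HUBER,0,.01,.01).ravel();print("ang",np.degrees(np.arctan(v[1]/v[0])),v[2:])
c=(l.mean(0)+r.mean(0))/2
a=np.radians(26.2);u=np.array([np.cos(a),np.sin(a)]);n=np.array([-u[1],u[0]])
print("width",abs((l-r)@n).mean())
side=np.array([.5529,-.2185]);top=np.array([.5501,-.2156])
print("n-coord plate wrist",c@n,"side",side@n,"top",top@n,"tcp",s["position"][:2]@n, "u side/top/tcp",side@u,top@u,s["position"][:2]@u)
hd=wplane(d,[[285,63],[359,63],[285,146],[359,146]],.115)[:,:2];print("head n",hd@n,"mean",(hd@n).mean(),"u",hd@u)
rm=wplane(d,[[303,159],[342,159]],.1)[:,:2];print("rim",rm@n,rm@u)
g=wplane(d,[[285,309],[357,309],[289,393],[353,393]],s["position"][2]+.031)[:,:2];print("guide n",g@n,(g@n).mean(),"u",g@u,(g@u).mean())
E
```

```text
[(np.float64(281.5), 175), (np.float64(281.5), 196), (np.float64(282.5), 217), (np.float64(283.5), 238)] [(np.float64(361.5), 175), (np.float64(361.5), 196), (np.float64(361.5), 217), (np.float64(360.5), 238)]
ang 26.72144 [ 540.81116 -184.18915]
ang 26.915327 [ 573.71564 -245.37077]
width 0.0694795262638993
n-coord plate wrist -0.4387763154457443 side -0.4401595397823967 top -0.4363212741225243 tcp -0.4369914021667579 u side/top/tcp 0.39962512375793985 0.39839316729594787 0.3990115427499746
head n [-0.41774217 -0.45882933 -0.41735912 -0.45932633] mean -0.43831423773308104 u [0.51394693 0.51404263 0.46634802 0.46641544]
rim [-0.42683785 -0.45062099] [0.45693738 0.45697749]
guide n [-0.42525784 -0.44998147 -0.42499395 -0.45040373] -0.43765924919936766 u [0.42022413 0.42023646 0.38091225 0.38091244] 0.400571321196781
```

Request:
send_rows:
  increments:
    - {"gripper": 1,"linear": [0.001,-0.001,-0.005],"delta_rot": [0,0,0.005]}
    - {"gripper": 1,"linear": [0.001,-0.001,-0.02],"delta_rot": [0,0,0.005]}
    - {"gripper": 1,"linear": [0.001,-0.001,-0.04],"delta_rot": [0,0,0.005]}
    - {"gripper": 1,"linear": [0.001,-0.001,-0.06],"delta_rot": [0,0,0.005]}
    - {"gripper": 1,"linear": [0.001,-0.001,-0.08],"delta_rot": [0,0,0.005]}
    - {"gripper": 1,"linear": [0.001,-0.001,-0.09],"delta_rot": [0,0,0.005]}
    - {"gripper": 1,"linear": [0.001,-0.001,-0.0945],"delta_rot": [0,0,0.005]}
    - {"gripper": 1,"linear": [0.001,-0.001,-0.0945],"delta_rot": [0,0,0.005]}

```text
clock: 8.35
position: [0.552, -0.2181, 0.0899]
ee_rot: [-0.0, 0.974, 0.228, -0.0]
contact_force: [-0.2, -0.3, -1.0]
width: 0.0293
gripper_force: 40.2
```

Request:
send_rows:
  increments:
    - {"gripper": 1,"linear": [0,0,0],"delta_rot": [0,0,0]}
    - {"gripper": 1,"linear": [0,0,0],"delta_rot": [0,0,0]}
    - {"gripper": 1,"linear": [0,0,0],"delta_rot": [0,0,0]}
    - {"gripper": 1,"linear": [0,0,0],"delta_rot": [0,0,0]}

```text
clock: 8.75
position: [0.5523, -0.2184, 0.0908]
ee_rot: [0.0, 0.974, 0.228, 0.0]
contact_force: [0.4, -0.1, -1.2]
width: 0.0293
gripper_force: 40.2
```

```bash
python3 - <<'E'
from h import *
from rig import get_state,optics
s=get_state();d=optics.get_image("wrist");e=optics.get_image("side")
q=s["ee_rot"];R=Ro.from_quat([q[1],q[2],q[3],q[0]]).as_matrix();print(s["position"].round(4),R.round(4).tolist(),s["contact_force"].round(1),s["width"],s["clock"])
a=cv2.resize(e["pixels"][250:450,250:470],(440,400),interpolation=cv2.INTER_CUBIC);b=cv2.resize(d["pixels"][40:400,170:470],(333,400))
pickle.dump(e,open("side2.pkl","wb"));cv2.imwrite("pics/w5.png",np.hstack([a,b]))
P=cv2.projectPoints(np.array([s["position"]+[0,0,z] for z in(-.0288,.0012,.0312)]),np.array(e["rvec"],float),np.array(e["tvec"],float),e["K"],None)[0].reshape(-1,2);print(P, (P-[250,250])*2)
E
```

```text
[ 0.5523 -0.2184  0.0908] [[0.8957, 0.4447, 0.0009], [0.4447, -0.8957, -0.0006], [0.0006, 0.001, -1.0]] [ 0.4 -0.1 -1.2] 0.02927133782234188 8.75
[[366.29742917 351.39587599]
 [368.43730759 333.31416606]
 [370.7425776  313.83491736]] [[232.59485835 202.79175198]
 [236.87461517 166.62833212]
 [241.48515521 127.66983472]]
```

View pics/w5.png

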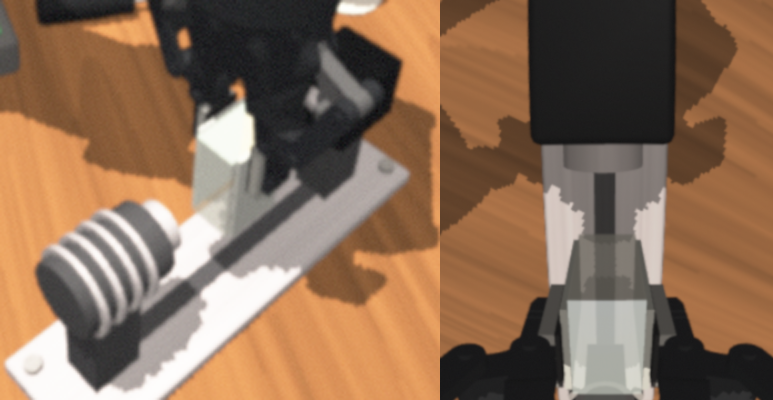

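The guide is upright in the gap between lamp and sensor, clear of both. In the wrist crop its centre (column 607) is slightly right of the sensor snout (604), so I'll trim by about 1 mm and lower by 1.5 mm.

Request:
send_rows:
  increments:
    - {"gripper": 1,"linear": [-0.0006,0.0012,-0.0015],"delta_rot": [0,0,0]}
    - {"gripper": 1,"linear": [-0.0006,0.0012,-0.0015],"delta_rot": [0,0,0]}
    - {"gripper": 1,"linear": [-0.0006,0.0012,-0.0015],"delta_rot": [0,0,0]}
    - {"gripper": 1,"linear": [-0.0006,0.0012,-0.0015],"delta_rot": [0,0,0]}
    - {"gripper": 1,"linear": [-0.0006,0.0012,-0.0015],"delta_rot": [0,0,0]}
    - {"gripper": 1,"linear": [-0.0006,0.0012,-0.0015],"delta_rot": [0,0,0]}

```text
clock: 9.45
position: [0.5514, -0.2171, 0.0887]
ee_rot: [0.0, 0.974, 0.228, 0.0]
contact_force: [0.2, -0.5, -1.3]
width: 0.0293
gripper_force: 40.2
```

Request:
send_rows:
  increments:
    - {"gripper": 1,"linear": [0,0,0],"delta_rot": [0,0,0]}
    - {"gripper": 1,"linear": [0,0,0],"delta_rot": [0,0,0]}
    - {"gripper": 1,"linear": [0,0,0],"delta_rot": [0,0,0]}

```text
clock: 9.75
position: [0.5514, -0.217, 0.0887]
ee_rot: [0.0, 0.974, 0.228, 0.0]
contact_force: [-0.1, 0.4, -1.1]
width: 0.0294
gripper_force: 40.2
```

```bash
python3 -c "
from rig import sign_off
print(sign_off())"
```

```text
the job is handed in; nothing more can be done
None
```

The full-height guide is held upright by its frosted faces midway between lamp and sensor, centred on the beam to within about 2 mm by my measurements, and the job was handed in at about 9.8 s; no verdict came back.

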